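Close the treat station

TASK

The scoop was left lying in the treat station's recess: put it upright in the empty wooden tray. Then slide the cover along the station, between its rails and without lifting it off the deck, until it drops into the recess and lies flat there; go gently, do not ram it or press it hard, let go of it, and leave the other things on the counter where they are.

Things in the scene. Friction and masses are not known exactly. Their poses are not given: they have to be found in the camera images.
- station: Treat station: low fixed wooden base 176 (x) x 400 (y) mm. Origin: centre of its underside, on the counter; y runs along its two rails. Rails 15 mm thick, inner faces at x = -73 and +73 mm, tops 38 mm up. Between them lies a metal deck, top 26 mm up. The cover starts on the deck on the -y side of a recess in it and slides towards +y.
- deck (a point): Fixed point of the station, at x = y = 0, 26 mm above its origin (the deck's height). The recess, ahead of it: 114 mm long in y, 146 wide (rail to rail), floor 20 mm up, upright end walls; a flush dark mark on its floor. The deck insert is set anew each time: the recess's middle lies anywhere from y = +49 to +105 mm, not measured. The deck goes on for 24 mm beyond the recess.
- cover: Flat wooden cover 140 (x) x 110 (y) x 10 mm, 0.4 to 0.6 kg, loose on the deck, its middle at first at y = -105 to -75 mm of the station, axes along the station's; 3 mm of play at each rail. Origin: centre of its underside. In the recess it has 4 mm of play in all in y, underside 20 mm above the counter. It slides under 1 to 5 N and stops dead at the recess's far wall; 20 N there is plenty.
- handle (a point): Middle of the cover's steel bar handle, 24 mm above the cover's underside. The bar is upright on the cover's middle: 60 mm long in x, 16 mm thick in y, straight-sided, from the cover's upper face (10 mm above its underside) up to 38 mm above its underside.
- scoop: Stainless steel scoop, 0.08 kg: round cup 50 mm across the rim (44 at the foot), 31 mm high, open at the top, with a flat straight handle 14 mm wide (y) and 5 mm thick, from the cup's rim to x = -85 mm, its middle plane 28.5 mm above the cup's underside. Origin: centre of the cup's underside; the handle points to -x. It starts standing on the floor of the recess, handle across the station.
- tray: Fixed shallow open wooden tray, empty, 200 (x) x 140 (y) x 25 mm high, walls and floor 6 mm thick. Origin: centre of its underside. It stands to the left or to the right of the station.
- bowl: Red ceramic dog bowl, 150 mm across, 55 mm high; origin centre of its underside. Leave alone.
- jar: Clear plastic treat jar with a grey flip-top lid, 108 mm across, 158 mm high; origin centre of its underside. Leave alone.
- brush: Black plastic grooming brush, 190 mm long, 55 mm wide, 35 mm high, handle to -x; origin on the underside near its middle. Leave alone.
- can: Food can, 68 mm across, 90 mm high; origin centre of its underside. Leave alone.
- shampoo: White plastic bottle, 60 mm across, 170 mm high; origin centre of its underside. Leave alone.
Not all that is in view belongs to the job. Leave any turquoise look-alike of the tray alone.

How it is judged (in metres and radians):
On the way, in this order (a step that is already met when the one before it is completed fails the run):
1. the scoop stands in the tray, let go (x of scoop in the frame of tray between -0.08 and 0.08 m and y of scoop in the frame of tray between -0.06 and 0.06 m and z of scoop in the frame of tray between 0.002 and 0.012 m and angle between scoop's own z axis and vertical below 0.2 rad and contact force between the fingers and scoop below 0.1 N), for 0.2 s.
2. the cover has dropped into the recess (z of cover in the frame of station between 0.017 and 0.0225 m and x of cover in the frame of station between -0.006 and 0.006 m and y of cover in the frame of station between 0.04 and 0.114 m and angle between cover's own z axis and vertical below 0.025 rad), for 0.2 s.
At the end, for the whole second after the job is handed in: Scoop upright (0.2 rad) on the tray floor, cup centre within 80 mm (x) and 60 mm (y) of the tray middle; cover flat (0.025 rad) in the recess, underside 17 to 22.5 mm above the station's underside, within 6 mm of its middle line; both at rest and let go (all of step 1 and all of step 2 and linear speed of each of cover, scoop below 0.01 m/s and contact force between the fingers and cover below 0.1 N); the robot touches nothing.
It fails at once if the cover is lifted more than 10 mm off the deck (z of cover in the frame of station above 0.036 m).
It fails at once if the cover is tipped by more than 0.2 rad (angle between cover's own z axis and vertical above 0.2 rad).
It fails at once if the cover is pressed or rammed against the station with more than 30 N (contact force between cover and station above 30 N).
It fails at once if another thing on the counter is moved by more than 30 mm (distance of any of bowl, jar, brush, can, shampoo from where it was at the start of the episode above 0.03 m).
It also fails if it takes over 56 s, if anything falls off the work surface, if the arm or the gripper's body presses on something with over 40 N, if the wrist force passes 120 N, or if a joint passes its speed limit or range.

ROBOT

A 6-joint arm with a two-finger parallel gripper is mounted at the origin on the work surface. World frame = base frame: x ahead of the robot, y to its left, z up, the work surface at z = 0. Lengths are in m, angles in degrees, forces in N, time in s.
With the tool pointing down it reaches from about 0.3 to 0.75 m from the base axis. Payload 8.5 kg.
Tool frame: the origin (TCP) lies at the very end of the fingers, on their centre line; the grasp point (between the pads) lies 19 mm behind it (env.hold_point_z is the distance from the TCP to the grasp point, in m); z points along the fingers, y is the line along which they close (so a half turn about z gives the same grasp; the last joint's range is limited). The gripper opens to 85 mm and grips with 20 to 120 N. Pads are 22 mm wide; open, the fingers measure 114 mm over their backs; the gripper's body (76 mm by 85 mm) begins 54 mm behind the grasp point. The pads swing forward as they close: fully open they stand 13 mm farther back than shut.
Start: joints at [53.554, 21.807, 74.336, -0, 83.858, -12.336], TCP at [0.225, 0.502, 0.231] pointing down, gripper open.
Joint ranges: [-178.18, 178.18], [-50.72, 133.34], [12.68, 142.11], [-81.47, 261.47], [9.98, 163.14], [-165.26, 165.26]. Speed limits (degrees/s): [136.94, 136.94, 180, 180, 180, 180].

INTERFACE

Orientations are given as a 3x3 rotation matrix whose columns are the frame's x, y, z axes.
In Python, from rig import env, optics gives the robot as it stands.
- The arm moves only by the shell command python3 -m jog 'ROWS' [OPENING] [FORCE]. ROWS is JSON, a list of rows, each an object with "linear": the shift along the tool's x, y, z in units of 40 mm (1.0 is 40 mm), a list of three; "roll": the turn about the tool's z in units of 5 degrees (1.0 is 5 degrees). A call has 1 to 12 rows; each row shifts and turns the commanded pose from where the row before left it, along the tool's axes as they then stand; what a row does not reach is not made up. A row lasts 1/12 s, in which the tool goes at most 41.7 mm and 7.16 degrees, less where a joint would pass 70% of its speed; a pose out of reach is approached as far as the arm can. A call is refused whole if a number of a shift passes 1 or a number of a turn 1, either way. A call with a gripper value outside its range is refused whole. OPENING is the opening, from -1 (shut) to 1 (fully open), set as the call begins (- or left out, the last holds). The fingers move at their own pace and stop on an object; FORCE is the grip in N (left out, the last holds). Time passes only in rows, so rows that do not move let the fingers close. It gives the time, the measured TCP pose, the force, the opening and the grip force at its end, in the units of the state.
- env.observe(): the state, without advancing time (a new reading comes with each control period).
- optics.get_image(name): name is "side" or "top"; returns the picture (420x560x3 uint8, red, green, blue); there is no depth.
- optics.calibration(name): a dict with "fov_y" (degrees; the focal length in pixels is half the picture's height over the tangent of half this angle, whatever the lens; pixels are square), "cx", "cy" (the principal point, pixels), "T" (4x4, takes a point from camera to world coordinates). Camera axes: x right, y down, z forward; pixel columns grow to the right and rows downward; lengths in m; the calibration is good to about 2 mm. A picture is of the moment at which its call begins. calibration takes no time and is no camera call.
- env.close_job(): hands the job in; it is judged then, once.
The state is a dict: "time_s": time; "q": joint angles; "qvel": joint speeds; "joint_efforts": joint torques, N m; "position": TCP position; "tool_rot": TCP orientation; "ft_force": force on the tool from outside, world axes, zero at the start; "wrist_torque": the same for the moment, N m; "grip_width": finger opening in m; "gripper_force": force on a finger pad.
Only numpy, scipy, OpenCV 4.12 (cv2) and the standard library are available. Lean on these libraries where they do the work, as an engineer would, in place of code of your own. Each camera call takes 0.05 s, during which the arm holds its last target. There are 200 camera calls.

## Working session

There is one attempt and no reset: what is moved stays moved. The work goes in short steps, Python scripts to look and compute and a shell command to move; the robot and the scene stay as the last step left them, time stands still between calls to the robot, and variables do not carry over. Pictures are saved under pics/ and viewed, at most 10 in all, crops included, and the job is handed in when it is done.

```bash
ls; mkdir -p pics; python3 - <<'E'
from rig import env, optics
import cv2
for n in("top","side"):
    im=optics.get_image(n); cv2.imwrite(f"pics/{n}0.png",im[:,:,::-1]); c=optics.calibration(n); print(n,c)
o=env.observe(); print(o)
E
```

```text
pics
top {'fov_y': 45.18739920540254, 'cx': 282.92138372338985, 'cy': 208.37254327353608, 'T': array([[ 0.00511862, -0.98460176,  0.17473744,  0.24265199],
       [-0.99998161, -0.00447151,  0.00409687,  0.01322722],
       [-0.00325245, -0.1747552 , -0.98460654,  1.3996755 ],
       [ 0.        ,  0.        ,  0.        ,  1.        ]])}
side {'fov_y': 56.635702484855365, 'cx': 282.10442671106586, 'cy': 209.47556449529895, 'T': array([[ 0.96805965, -0.19458858,  0.15810059,  0.34759119],
       [-0.25063236, -0.73439631,  0.63074993, -0.59434952],
       [-0.00662824, -0.65022869, -0.75970963,  0.79220209],
       [ 0.        ,  0.        ,  0.        ,  1.        ]])}
{'time_s': 0.1, 'q': array([ 5.35508706e+01,  2.18375049e+01,  7.43787546e+01, -1.35122528e-03,
        8.38581465e+01, -1.23342857e+01]), 'qvel': array([-0.05996837, -0.15795591, -0.15508159,  0.05363106, -0.00041191,
       -0.07935613]), 'joint_efforts': array([ 4.16793235e-03, -4.49221480e+01, -2.31656581e+01, -1.01711967e-04,
        3.70061942e-03, -7.54448621e-06]), 'position': array([0.22454872, 0.50178938, 0.23077975]), 'tool_rot': array([[-9.12729301e-01,  4.08564141e-01, -7.52665367e-04],
       [ 4.08564755e-01,  9.12728722e-01, -1.05852732e-03],
       [ 2.54502993e-04, -1.27366144e-03, -9.99999157e-01]]), 'ft_force': array([-0.44588629,  0.07300192, -0.36121675]), 'wrist_torque': array([ 0.04283258,  0.00480497, -0.00340456]), 'gripper_force': 0.0, 'grip_width': 0.0852906380678812}
```

View pics/top0.png

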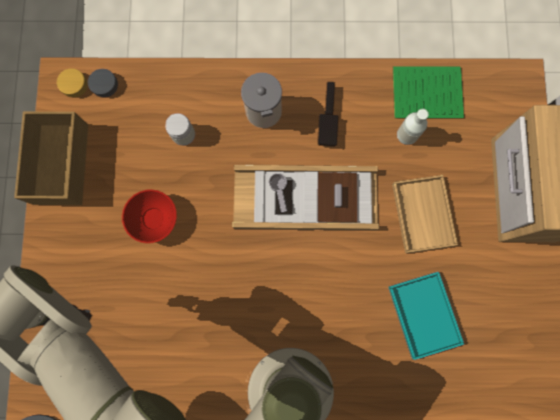

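View pics/side0.png

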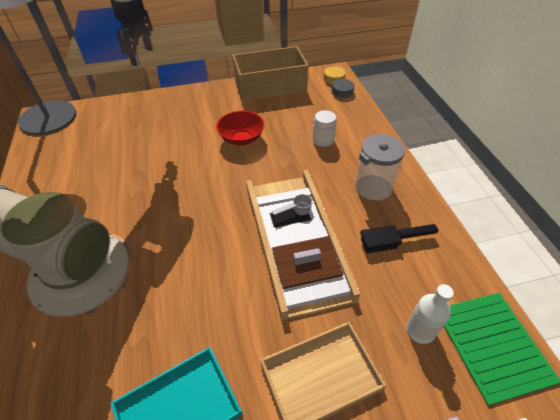

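The top view shows the station at cols 234-378, rows 166-230. The dark brown cover is at (337,197), with its handle at (339,195). The scoop cup is at (278,183) and its handle runs to about (284,212), over the dark mark.

Things that could be taken for the tray:
- the plain wooden tray at (427,214)
- the turquoise look-alike at (427,315)
- the deep wooden bin at (47,155)
- the green mat at (428,92)

I choose (427,214): shallow, about 140x200 mm and wooden. For the scoop, the only other grey things are the can at (180,128) and the cover's bar at (339,195).

```bash
cat > h.py <<'E'
import numpy as np, cv2
from rig import env, optics
def ray(n,u,v):
    c=optics.calibration(n); f=210/np.tan(np.radians(c["fov_y"]/2)); T=c["T"]
    return T[:3,3], T[:3,:3]@np.array([(u-c["cx"])/f,(v-c["cy"])/f,1])
def plane(n,u,v,z):
    o,d=ray(n,u,v); return (o+d*(z-o[2])/d[2])
def proj(n,p):
    c=optics.calibration(n); f=210/np.tan(np.radians(c["fov_y"]/2)); T=c["T"]
    q=T[:3,:3].T@(np.asarray(p)-T[:3,3]); return f*q[0]/q[2]+c["cx"], f*q[1]/q[2]+c["cy"]
E
python3 - <<'E'
from h import *
a=cv2.imread("pics/top0.png"); b=cv2.imread("pics/side0.png")
A=cv2.resize(a[155:245,225:465],None,fx=3.3,fy=3.3,interpolation=cv2.INTER_CUBIC)   # 792x297
B=cv2.resize(b[165:315,240:440],None,fx=1.98,fy=1.98,interpolation=cv2.INTER_CUBIC)
B2=cv2.resize(b[180:255,250:350],None,fx=3.96,fy=3.96,interpolation=cv2.INTER_CUBIC)
cv2.imwrite("pics/crop.png",np.vstack([A,np.hstack([B[:297],B2[:297]])]))
hsv=cv2.cvtColor(a,cv2.COLOR_BGR2HSV)
# tray interior/outer : print corners for candidates
for p in [(397,185),(445,177),(457,246),(407,252)]: print(plane("top",*p,.025).round(3))
for p in [(234,167),(378,166),(378,229),(234,229)]: print(plane("top",*p,.038).round(3))
E
```

```text
[ 0.554 -0.299  0.025]
[ 0.578 -0.434  0.025]
[ 0.385 -0.456  0.025]
[ 0.368 -0.319  0.025]
[0.601 0.156 0.038]
[ 0.605 -0.245  0.038]
[ 0.429 -0.24   0.038]
[0.427 0.152 0.038]
```

View pics/crop.png

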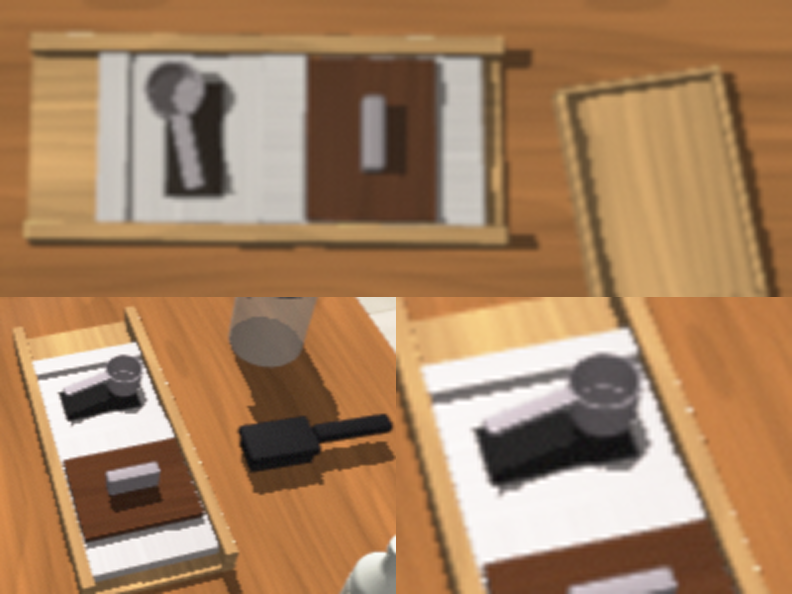

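The crop confirms the choice. The cup rim's centre is at crop (177,91), which is top pixel (278.3,182.2), and the handle's end is near crop (194,187). The cover's bar is at crop (374,133). The recess's far wall is the dark line at crop x≈130. The tray is shallow and empty.

```bash
python3 - <<'E'
from h import *
t=lambda u,v:(225+(u+.5)/3.3-.5,155+(v+.5)/3.3-.5)
s=lambda u,v:(250+(u+.5)/3.96-.5,180+(v-297+.5)/3.96-.5)
cup=plane("top",*t(177,91),.051); he=plane("top",*t(194,187),.0485)
print("cup",cup.round(4),"hend",he.round(4),"len",np.linalg.norm((cup-he)[:2]).round(4))
print("side cup",plane("side",*s(603,384),.051).round(4),"side hend",plane("side",*s(487,425),.0485).round(4))
print("farwall",plane("top",*t(131,140),.026).round(4), "deck end",plane("top",*t(98,140),.026).round(4))
print("coverbar",plane("top",*t(374,133),.064).round(4),"cover front",plane("top",*t(306,135),.036).round(4),"back",plane("top",*t(440,135),.036).round(4))
print("bar ends",[plane("top",*t(*p),.064).round(4) for p in((373,95),(374,168))])
# steel bar & scoop handle via mask in top image
a=cv2.imread("pics/top0.png");hsv=cv2.cvtColor(a,cv2.COLOR_BGR2HSV)
m=((hsv[...,1]<60)&(hsv[...,2]>110)&(hsv[...,2]<200)).astype(np.uint8)
m2=np.zeros_like(m); m2[176:218,325:350]=m[176:218,325:350]
p=cv2.findNonZero(m2); print(cv2.minAreaRect(p)); c=cv2.minAreaRect(p)[0]; print("bar mask",plane("top",*c,.064).round(4))
for q in[(427.5-1,215-1)]: print("tray",plane("top",*q,.025))
# tray by mask in tan colour
m=((hsv[...,0]>12)&(hsv[...,0]<24)&(hsv[...,2]>150)).astype(np.uint8);m3=np.zeros_like(m);m3[170:260,388:465]=m[170:260,388:465]
cs,_=cv2.findContours(m3,0,2);k=max(cs,key=cv2.contourArea);r=cv2.minAreaRect(k);print(r);print("tray c",plane("top",*r[0],.006).round(4))
print([plane("top",*x,.025).round(3) for x in cv2.boxPoints(r)])
m=((hsv[...,1]<75)&(hsv[...,2]>105)&(hsv[...,2]<210)).astype(np.uint8)
for v in range(178,216): print(v,' '.join(f"{x:3d}" for x in a[v,268:292,1]))
E
```

```text
cup [0.5547 0.0319 0.051 ] hend [0.4743 0.0174 0.0485] len 0.0817
side cup [ 0.8027 -0.0314  0.051 ] side hend [ 0.7185 -0.0425  0.0485]
farwall [0.5181 0.0707 0.026 ] deck end [0.5179 0.0984 0.026 ]
coverbar [ 0.5172 -0.1297  0.064 ] cover front [ 0.521  -0.0759  0.036 ] back [ 0.5215 -0.1878  0.036 ]
bar ends [array([ 0.549 , -0.1293,  0.064 ]), array([ 0.488 , -0.1293,  0.064 ])]
((337.0, 194.5), (21.0, 6.0), 90.0)
bar mask [ 0.5184 -0.1271  0.064 ]
tray [ 0.47264734 -0.37720164  0.025     ]
((426.0, 214.5), (89.0, 76.0), 90.0)
tray c [ 0.4744 -0.3811  0.006 ]
[array([ 0.597, -0.275,  0.025]), array([ 0.598, -0.488,  0.025]), array([ 0.349, -0.473,  0.025]), array([ 0.348, -0.267,  0.025])]
178 189 159 107  70  65  72  77  77  78  79  78  82  99 118 122 124 136 133 114 102 101 101 104 123
179 183 142  88  66  72  77  80  79  78  79  83 100 125 141 141 137 135 134 118  96  91  92  91  93
180 173 128  80  70  76  80  79  79  78  81  99 126 143 149 150 149 142 137 112  71  54  54  54  54
181 167 120  86  80  80  79  78  79  79  88 119 143 150 150 150 146 141 140 111  59  32  33  34  
[... 2702 characters left out ...]

209 195 195 195 195 194 188 156  96  52  44  43  54  92 133 151 153 149 132  95  55  40  37  36  41
210 196 196 195 194 194 188 150  87  48  44  43  47  79 126 151 150 144 133 101  60  40  38  37  39
211 196 196 196 195 195 188 147  84  48  43  44  44  67 111 136 131 111  92  69  48  41  38  34  42
212 196 197 196 194 194 188 147  83  45  42  42  43  47  67  77  74  62  52  44  43  40  38  34  41
213 196 197 197 195 194 188 148  88  55  50  49  49  49  48  49  49  49  49  49  50  49  47  45  51
214 197 198 195 195 195 190 162 127 113 105  97  95  93  93  94  94  94  95  96  95  95  95  94 100
215 197 197 196 195 195 195 190 184 180 170 163 161 157 156 157 158 159 160 160 160 159 158 158 162
```

```bash
python3 - <<'E'
from h import *
s=lambda u,v:(250+(u-396+.5)/3.96-.5,180+(v-297+.5)/3.96-.5)
print("side cup",plane("side",*s(603,384),.051).round(4),"side hend",plane("side",*s(487,425),.051).round(4))
A=plane("top",279.5,193,.051);B=plane("top",282.7,208,.051);E=plane("top",283.4,211.6,.051)
d=(A-B)[:2];d/=np.linalg.norm(d);print(A,B,E,"dir",np.degrees(np.arctan2(d[1],d[0])))
o=E[:2]+.085*d; g=E[:2]+.045*d; print("origin",o,"grasp",g)
R=env.observe()["tool_rot"];P=env.observe()["position"]
print("tool y angle",np.degrees(np.arctan2(R[1,1],R[0,1])))
# tray edges: cast rim corners in top, side
for n,c in(("top",[(397,185),(445,178),(457,246),(407,252)]),("side",[(263,375),(347,328),(383,381),(292,425)])):
    print(n,[plane(n,*p,.025).round(3)[:2] for p in c])
D=np.r_[g,.15]-P; print("move in tool axes",(R.T@D)/.04)
E
```

```text
side cup [0.5572 0.0337 0.051 ] side hend [0.4769 0.0192 0.051 ]
[0.52456643 0.02839431 0.051     ] [0.48302489 0.01944519 0.051     ] [0.47311948 0.01749585 0.051     ] dir 12.15719916322221
origin [0.55621323 0.03539639] grasp [0.51711029 0.0269726 ]
tool y angle 65.88531095238727
top [array([ 0.554, -0.299]), array([ 0.575, -0.433]), array([ 0.385, -0.456]), array([ 0.368, -0.319])]
side [array([ 0.368, -0.349]), array([ 0.556, -0.302]), array([ 0.584, -0.417]), array([ 0.399, -0.445])]
move in tool axes [-11.52608686  -7.84364646   2.0265523 ]
```

```bash
python3 -m jog '[{"linear":[-0.8,-0.545,0],"roll":-0.6},{"linear":[-0.8,-0.545,0]},{"linear":[-0.8,-0.545,0]},{"linear":[-0.8,-0.545,0]},{"linear":[-0.8,-0.545,0]},{"linear":[-0.8,-0.545,0]},{"linear":[-0.8,-0.545,0]},{"linear":[-0.8,-0.545,0]},{"linear":[-0.8,-0.545,0]},{"linear":[-0.8,-0.545,0]},{"linear":[-0.8,-0.545,0]},{"linear":[0,0,0]}]' 0.2 40
python3 -m jog '[{"linear":[0,0,0],"roll":-1},{"linear":[0,0,0],"roll":-1},{"linear":[0,0,0],"roll":-1},{"linear":[0,0,0],"roll":-1},{"linear":[0,0,0],"roll":-1},{"linear":[0,0,0],"roll":-1},{"linear":[0,0,0],"roll":-0.66},{"linear":[0,0,0]},{"linear":[0,0,0]}]'
cat > g.py <<'E'
import sys; from h import *
t=np.array([float(x) for x in sys.argv[1:4]]); o=env.observe(); R=o["tool_rot"]
print("t",o["time_s"],"pos",o["position"].round(4),"yang",np.degrees(np.arctan2(R[1,1],R[0,1])).round(2),"go",(R.T@(t-o["position"])/.04).round(3),"F",o["ft_force"].round(1),"w",round(o["grip_width"],4),"gf",round(o["gripper_force"],1),"q6",o["q"][5].round(1))
E
python3 g.py .517 .027 .0295
```

```text
t 0.1 pos [0.2245 0.5018 0.2308] yang 65.89 go [-11.524  -7.84    5.039] F [-0.4  0.1 -0.4] w 0.0853 gf 0.0 q6 -12.3invalid input
invalid input
```

```bash
python3 -m jog '[{"linear":[-0.8,-0.545,0],"roll":0},{"linear":[-0.8,-0.545,0],"roll":0}]' 0.2 40; python3 g.py .517 .027 .0295
```

```text
time_s: 0.27
position: [0.2648, 0.4358, 0.2306]
tool_rot: [[-0.914, 0.405, -0.001], [0.405, 0.914, -0.001], [0.0, -0.001, -1.0]]
ft_force: [1.2, 0.0, 0.6]
grip_width: 0.0638
gripper_force: 0.0
t 0.2667 pos [0.2648 0.4358 0.2306] yang 66.08 go [-9.909 -6.782  5.031] F [1.2 0.  0.6] w 0.0638 gf 0.0 q6 -20.7
```

```bash
python3 -m jog '[{"linear":[-0.8,-0.545,0],"roll":0},{"linear":[-0.8,-0.545,0],"roll":0},{"linear":[-0.8,-0.545,0],"roll":0},{"linear":[-0.8,-0.545,0],"roll":0},{"linear":[-0.8,-0.545,0],"roll":0},{"linear":[-0.8,-0.545,0],"roll":0},{"linear":[-0.8,-0.545,0],"roll":0},{"linear":[-0.8,-0.545,0],"roll":0},{"linear":[-0.8,-0.545,0],"roll":0},{"linear":[-0.8,-0.545,0],"roll":0},{"linear":[-0.8,-0.545,0],"roll":0},{"linear":[0,0,0],"roll":0}]' >/dev/null
python3 -m jog '[{"linear":[0,0,0],"roll":-1},{"linear":[0,0,0],"roll":-1},{"linear":[0,0,0],"roll":-1},{"linear":[0,0,0],"roll":-1},{"linear":[0,0,0],"roll":-1},{"linear":[0,0,0],"roll":-1},{"linear":[0,0,0],"roll":-1},{"linear":[0,0,0],"roll":-0.25},{"linear":[0,0,0],"roll":0},{"linear":[0,0,0],"roll":0}]' >/dev/null
python3 g.py .517 .027 .0295
```

```text
t 2.1 pos [0.4885 0.0735 0.2312] yang 102.02 go [-0.457 -1.287  5.042] F [ 0.3  1.3 -0.1] w 0.0515 gf 0.0 q6 -107.2
```

```bash
python3 -m jog '[{"linear":[-0.23,-0.645,0.5],"roll":0},{"linear":[-0.23,-0.645,0.7],"roll":0},{"linear":[0,0,0.8],"roll":0},{"linear":[0,0,0.8],"roll":0},{"linear":[0,0,0],"roll":0},{"linear":[0,0,0],"roll":0},{"linear":[0,0,0],"roll":0}]' >/dev/null
python3 g.py .517 .027 .0295; python3 -c "
from h import *
cv2.imwrite('pics/a.png',np.hstack([cv2.resize(optics.get_image(n)[y:y+100,x:x+130,::-1],None,fx=3,fy=3) for n,x,y in(('top',220,130),('side',230,130))]))"
```

```text
t 2.6833 pos [0.5183 0.0269 0.121 ] yang 102.11 go [0.036 0.012 2.288] F [ 0.1 -0.1 -0.2] w 0.0514 gf 0.0 q6 -112.2
```

View pics/a.png

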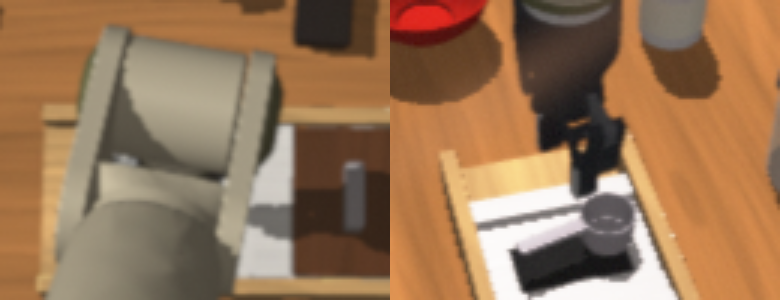

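The side half shows the open fingers at about (583,150), above the handle just behind the cup at (608,215). In the top half the arm hides the scoop. Descending and closing.

```bash
python3 -m jog '[{"linear":[0.03,0.01,0.6],"roll":0},{"linear":[0,0,0.6],"roll":0},{"linear":[0,0,0.5],"roll":0},{"linear":[0,0,0.35],"roll":0},{"linear":[0,0,0.22],"roll":0},{"linear":[0,0,0],"roll":0},{"linear":[0,0,0],"roll":0}]' >/dev/null
python3 g.py .517 .027 .0295
python3 -m jog '[{"linear":[0,0,0],"roll":0},{"linear":[0,0,0],"roll":0},{"linear":[0,0,0],"roll":0},{"linear":[0,0,0],"roll":0},{"linear":[0,0,0],"roll":0},{"linear":[0,0,0],"roll":0},{"linear":[0,0,0],"roll":0},{"linear":[0,0,0],"roll":0}]' -1 40 >/dev/null
python3 g.py .517 .027 .0295
```

```text
t 3.3667 pos [0.5168 0.027  0.0295] yang 102.14 go [-0.005 -0.    -0.   ] F [-1.1 -0.   0.2] w 0.0512 gf 0.0 q6 -112.3
t 4.0333 pos [0.5164 0.0268 0.0291] yang 102.14 go [-0.015  0.001 -0.01 ] F [-1.7 -0.6  7.1] w 0.013 gf 38.9 q6 -112.3
```

```bash
python3 -m jog '[{"linear":[0,0,-0.2],"roll":0},{"linear":[0,0,-0.4],"roll":0},{"linear":[0,0,-0.6],"roll":0},{"linear":[0,0,-0.6],"roll":0},{"linear":[0,0,-0.6],"roll":0},{"linear":[0,0,-0.3],"roll":0},{"linear":[0,0,0],"roll":0},{"linear":[0,0,0],"roll":0}]' >/dev/null
python3 g.py .452 -.380 .137; python3 -c "
from h import *
cv2.imwrite('pics/b.png',cv2.resize(optics.get_image('side')[80:260,180:420,::-1],None,fx=2.5,fy=2.5))"
```

```text
t 4.7 pos [0.516  0.027  0.1367] yang 102.14 go [ 3.706e+00 -9.611e+00 -8.000e-03] F [-0.9 -1.  -1.1] w 0.0131 gf 38.8 q6 -112.3
```

View pics/b.png

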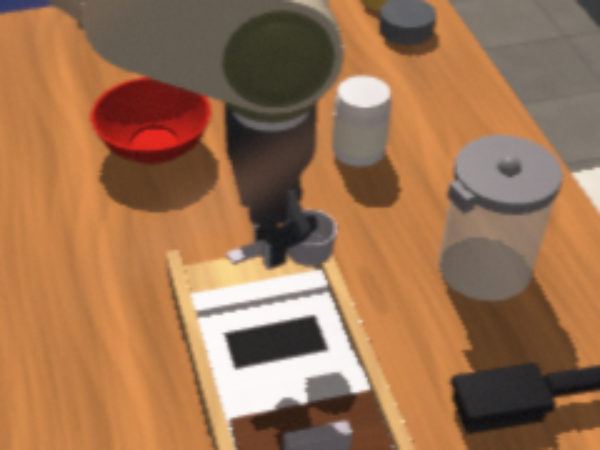

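The scoop hangs level in the fingers (cup at (312,238)), and the recess is empty apart from its dark mark at (276,341). Carrying it to the tray.

```bash
python3 -m jog '[{"linear":[0.31,-0.8,0],"roll":0},{"linear":[0.31,-0.8,0],"roll":0},{"linear":[0.31,-0.8,0],"roll":0},{"linear":[0.31,-0.8,0],"roll":0},{"linear":[0.31,-0.8,0],"roll":0},{"linear":[0.31,-0.8,0],"roll":0},{"linear":[0,0,0],"roll":1},{"linear":[0,0,0],"roll":0.6},{"linear":[0,0,0],"roll":0},{"linear":[0,0,0],"roll":0}]' >/dev/null
python3 g.py .452 -.380 .137
```

```text
t 5.5833 pos [ 0.4834 -0.1761  0.1355] yang 94.23 go [ 1.159 -5.026 -0.044] F [ 0.2 -0.1 -0.8] w 0.0127 gf 39.0 q6 -127.5
```

```bash
python3 -m jog '[{"linear":[0.17,-0.72,0],"roll":0},{"linear":[0.17,-0.72,0],"roll":0},{"linear":[0.17,-0.72,0],"roll":0},{"linear":[0.17,-0.72,0],"roll":0},{"linear":[0.17,-0.72,0],"roll":0},{"linear":[0.17,-0.72,0],"roll":0},{"linear":[0.14,-0.7,0],"roll":0},{"linear":[0,0,0],"roll":0},{"linear":[0,0,0],"roll":0},{"linear":[0,0,0],"roll":0}]' >/dev/null
python3 g.py .452 -.380 .0165; python3 -c "
from h import *
cv2.imwrite('pics/c.png',np.hstack([cv2.resize(optics.get_image(n)[y:y+150,x:x+130,::-1],None,fx=3,fy=3) for n,x,y in(('top',370,150),('side',250,270))]))"
```

```text
t 6.4167 pos [ 0.4521 -0.3789  0.1359] yang 94.23 go [ 0.003 -0.032  2.986] F [ 0.7  0.2 -0.7] w 0.013 gf 39.1 q6 -145.7
```

View pics/c.png

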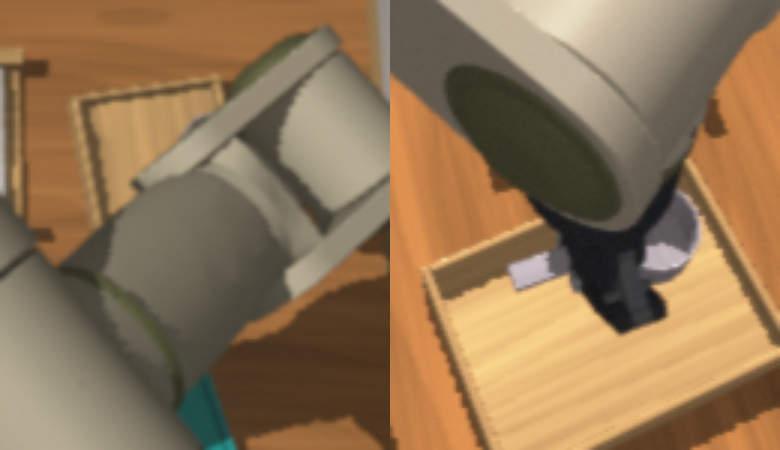

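The scoop hangs over the tray: in the side half the cup is at (670,240) and the handle's end at (535,270), both inside the walls. Descending in stages.

```bash
python3 -m jog '[{"linear":[0,0,0.6],"roll":0},{"linear":[0,0,0.6],"roll":0},{"linear":[0,0,0.6],"roll":0},{"linear":[0,0,0.5],"roll":0},{"linear":[0,0,0.35],"roll":0},{"linear":[0,0,0.2],"roll":0},{"linear":[0,0,0.08],"roll":0},{"linear":[0,0,0],"roll":0},{"linear":[0,0,0],"roll":0},{"linear":[0,0,0],"roll":0}]' >/dev/null
python3 g.py .452 -.380 .0155
python3 -m jog '[{"linear":[0,0,0.05],"roll":0},{"linear":[0,0,0],"roll":0},{"linear":[0,0,0],"roll":0}]' >/dev/null
python3 g.py .452 -.380 .0155
```

```text
t 7.35 pos [ 0.4525 -0.3803  0.0204] yang 94.16 go [0.011 0.008 0.122] F [-0.5 -0.4 -0.3] w 0.0131 gf 39.1 q6 -145.7
t 7.6 pos [ 0.4521 -0.3801  0.0176] yang 94.14 go [0.001 0.002 0.051] F [-0.6 -0.1 -0.9] w 0.0131 gf 39.1 q6 -145.7
```

```bash
python3 -m jog '[{"linear":[0,0,0.04],"roll":0},{"linear":[0,0,0],"roll":0},{"linear":[0,0,0],"roll":0}]' >/dev/null
python3 g.py .452 -.380 .0151
python3 -m jog '[{"linear":[0,0,0.02],"roll":0},{"linear":[0,0,0],"roll":0},{"linear":[0,0,0],"roll":0}]' >/dev/null
python3 g.py .452 -.380 .0151
```

```text
t 7.85 pos [ 0.452  -0.38    0.0157] yang 94.14 go [0.001 0.001 0.015] F [-0.1 -0.1 -0.6] w 0.0128 gf 39.2 q6 -145.7
t 8.1 pos [ 0.452  -0.3802  0.0154] yang 94.14 go [-0.001  0.004  0.006] F [-3.3  0.5  4.3] w 0.0129 gf 39.7 q6 -145.7
```

Contact with the floor (Fz +4 N). Releasing and rising.

```bash
python3 -m jog '[{"linear":[0,0,0],"roll":0},{"linear":[0,0,0],"roll":0},{"linear":[0,0,0],"roll":0},{"linear":[0,0,0],"roll":0},{"linear":[0,0,0],"roll":0},{"linear":[0,0,0],"roll":0}]' 0 40 >/dev/null
python3 g.py .452 -.380 .15
python3 -m jog '[{"linear":[0,0,-0.2],"roll":0},{"linear":[0,0,-0.5],"roll":0},{"linear":[0,0,-0.7],"roll":0},{"linear":[0,0,-0.8],"roll":0},{"linear":[0,0,-0.8],"roll":0},{"linear":[0,0,-0.6],"roll":0},{"linear":[0,0,0],"roll":0},{"linear":[0,0,0],"roll":0}]' >/dev/null
python3 g.py .517 -.128 .1595
```

```text
t 8.6 pos [ 0.4521 -0.38    0.0149] yang 94.14 go [ 2.000e-03  0.000e+00 -3.379e+00] F [ 0.1 -0.2 -0.7] w 0.0425 gf 0.0 q6 -145.7
t 9.2667 pos [ 0.4523 -0.3803  0.1606] yang 94.14 go [-2.069  6.174  0.015] F [ 1.  -0.  -0.1] w 0.0429 gf 0.0 q6 -145.7
```

```bash
python3 -m jog '[{"linear":[0,0,0],"roll":0.83},{"linear":[-0.29,0.8,0],"roll":0},{"linear":[-0.29,0.8,0],"roll":0},{"linear":[-0.29,0.8,0],"roll":0},{"linear":[-0.29,0.8,0],"roll":0},{"linear":[-0.29,0.8,0],"roll":0},{"linear":[0,0.8,0],"roll":0},{"linear":[0,0,0],"roll":0},{"linear":[0,0,0],"roll":0},{"linear":[0,0,0],"roll":0}]' -1 20 >/dev/null
python3 g.py .5175 -.177 .042; python3 -c "
from h import *
a=optics.get_image('side')[:,:,::-1]; b=optics.get_image('top')[:,:,::-1]
cv2.imwrite('pics/d.png',np.hstack([a[150:420,220:420],b[100:370,340:480]]).repeat(2,0).repeat(2,1))"
```

```text
t 10.1 pos [ 0.5099 -0.1883  0.1583] yang 89.99 go [-0.194  0.282  2.906] F [ 0.  -0.3  0.3] w 0.0001 gf 0.0 q6 -122.7
```

View pics/d.png

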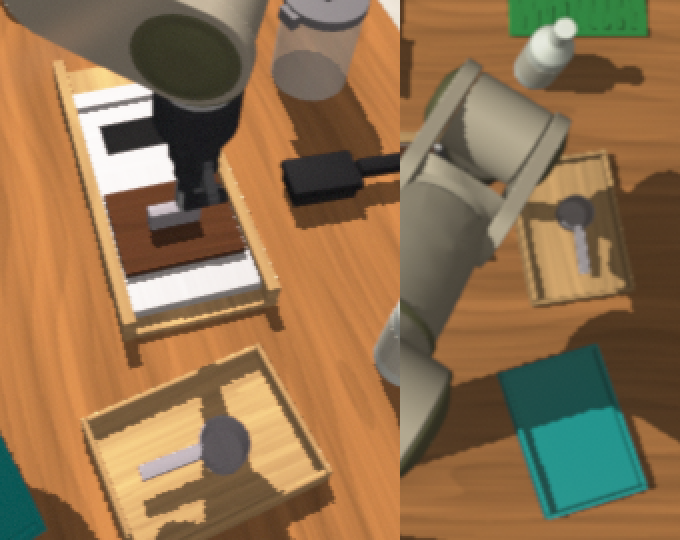

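The scoop stands upright in the tray, cup at (225,445) in the side half and (574,213) in the top half, clear of the walls. Next I lower the shut fingers behind the cover's bar.

```bash
python3 -m jog '[{"linear":[-0.19,0.23,0.3],"roll":0},{"linear":[0,0,0.7],"roll":0},{"linear":[0,0,0.7],"roll":0},{"linear":[0,0,0.6],"roll":0},{"linear":[0,0,0.4],"roll":0},{"linear":[0,0,0.2],"roll":0},{"linear":[0,0,0],"roll":0},{"linear":[0,0,0],"roll":0},{"linear":[0,0,0],"roll":0}]' >/dev/null
python3 g.py .5175 -.152 .042
```

```text
t 10.95 pos [ 0.5182 -0.1795  0.044 ] yang 89.96 go [0.018 0.688 0.049] F [0.2 0.8 0.2] w -0.0001 gf 0.0 q6 -121.4
```

```bash
python3 -m jog '[{"linear":[0,0.12,0.05],"roll":0},{"linear":[0,0.12,0],"roll":0},{"linear":[0,0.1,0],"roll":0},{"linear":[0,0.08,0],"roll":0},{"linear":[0,0.05,0],"roll":0},{"linear":[0,0,0],"roll":0}]' >/dev/null
python3 g.py .5175 -.152 .042
python3 -m jog '[{"linear":[0,0.05,0],"roll":0},{"linear":[0,0.05,0],"roll":0},{"linear":[0,0.05,0],"roll":0},{"linear":[0,0.05,0],"roll":0},{"linear":[0,0.05,0],"roll":0},{"linear":[0,0.05,0],"roll":0},{"linear":[0,0.05,0],"roll":0},{"linear":[0,0.05,0],"roll":0}]' >/dev/null
python3 g.py .5175 -.152 .042
```

```text
t 11.45 pos [ 0.5177 -0.1594  0.0411] yang 90.03 go [ 0.005  0.186 -0.023] F [0.2 0.3 0.6] w 0.0 gf 0.0 q6 -119.7
t 12.1167 pos [ 0.5178 -0.1442  0.0409] yang 89.99 go [ 0.007 -0.196 -0.026] F [-0.5 -2.6 -2.3] w 0.0001 gf 1.2 q6 -118.1
```

```bash
python3 -m jog '[{"linear":[0,0.06,0],"roll":0},{"linear":[0,0.06,0],"roll":0},{"linear":[0,0.06,0],"roll":0},{"linear":[0,0.06,0],"roll":0},{"linear":[0,0.06,0],"roll":0},{"linear":[0,0.06,0],"roll":0},{"linear":[0,0.06,0],"roll":0},{"linear":[0,0.06,0],"roll":0},{"linear":[0,0.06,0],"roll":0},{"linear":[0,0.06,0],"roll":0},{"linear":[0,0.06,0],"roll":0},{"linear":[0,0.06,0],"roll":0}]' >/dev/null
python3 g.py .5175 -.009 .042
python3 -m jog '[{"linear":[0,0.06,0],"roll":0},{"linear":[0,0.06,0],"roll":0},{"linear":[0,0.06,0],"roll":0},{"linear":[0,0.06,0],"roll":0},{"linear":[0,0.06,0],"roll":0},{"linear":[0,0.06,0],"roll":0},{"linear":[0,0.06,0],"roll":0},{"linear":[0,0.06,0],"roll":0},{"linear":[0,0.06,0],"roll":0},{"linear":[0,0.06,0],"roll":0},{"linear":[0,0.06,0],"roll":0},{"linear":[0,0.06,0],"roll":0}]' >/dev/null
python3 g.py .5175 -.009 .042; python3 -c "
from h import *
cv2.imwrite('pics/e.png',cv2.resize(optics.get_image('side')[160:320,230:370,::-1],None,fx=3,fy=3))"
```

```text
t 13.1167 pos [ 0.5177 -0.115   0.0409] yang 89.99 go [ 0.005  2.649 -0.027] F [ 0.1 -2.4 -0.9] w -0.0001 gf 1.2 q6 -115.3
t 14.1167 pos [ 0.5177 -0.0862  0.041 ] yang 89.99 go [ 0.005  1.93  -0.026] F [ 0.6 -2.8 -0.2] w 0.0002 gf 1.2 q6 -112.4
```

View pics/e.png

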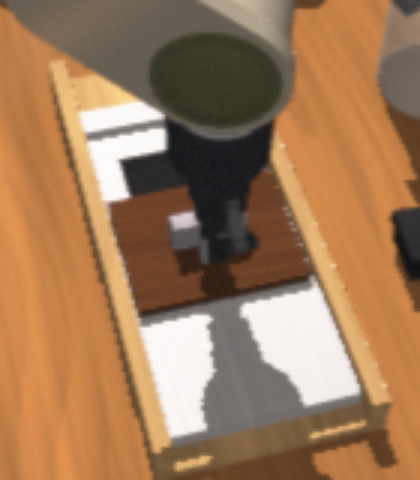

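The cover, now at (210,250), slides straight between the rails with the fingers behind its bar at (185,228). The push force is steady at about 2.5 N, so I carry on and slow towards the end.

```bash
python3 -m jog '[{"linear":[0,0.06,0],"roll":0},{"linear":[0,0.06,0],"roll":0},{"linear":[0,0.06,0],"roll":0},{"linear":[0,0.06,0],"roll":0},{"linear":[0,0.06,0],"roll":0},{"linear":[0,0.06,0],"roll":0},{"linear":[0,0.06,0],"roll":0},{"linear":[0,0.06,0],"roll":0},{"linear":[0,0.06,0],"roll":0},{"linear":[0,0.06,0],"roll":0},{"linear":[0,0.06,0],"roll":0},{"linear":[0,0.06,0],"roll":0}]' >/dev/null
python3 g.py .5175 -.009 .042
python3 -m jog '[{"linear":[0,0.05,0],"roll":0},{"linear":[0,0.05,0],"roll":0},{"linear":[0,0.05,0],"roll":0},{"linear":[0,0.05,0],"roll":0},{"linear":[0,0.05,0],"roll":0},{"linear":[0,0.05,0],"roll":0},{"linear":[0,0.04,0],"roll":0},{"linear":[0,0.04,0],"roll":0},{"linear":[0,0.04,0],"roll":0},{"linear":[0,0.04,0],"roll":0},{"linear":[0,0.04,0],"roll":0},{"linear":[0,0.03,0],"roll":0}]' >/dev/null
python3 g.py .5175 -.009 .042
```

```text
t 15.1667 pos [ 0.5173 -0.057   0.0405] yang 90.0 go [-0.005  1.201 -0.036] F [-0.3 -1.6 -1. ] w 0.0 gf 0.8 q6 -109.4
t 16.1667 pos [ 0.5177 -0.0363  0.0409] yang 89.99 go [ 0.005  0.681 -0.027] F [ 0.8 -2.3 -1.7] w 0.0002 gf 0.9 q6 -107.1
```

```bash
python3 -m jog '[{"linear":[0,0.025,0],"roll":0},{"linear":[0,0.025,0],"roll":0},{"linear":[0,0.025,0],"roll":0},{"linear":[0,0.025,0],"roll":0},{"linear":[0,0.025,0],"roll":0},{"linear":[0,0.025,0],"roll":0},{"linear":[0,0.025,0],"roll":0},{"linear":[0,0.025,0],"roll":0},{"linear":[0,0.025,0],"roll":0},{"linear":[0,0.025,0],"roll":0},{"linear":[0,0.025,0],"roll":0},{"linear":[0,0.025,0],"roll":0}]' >/dev/null
python3 g.py .5175 -.009 .042
python3 -m jog '[{"linear":[0,0.02,0],"roll":0},{"linear":[0,0.02,0],"roll":0},{"linear":[0,0.02,0],"roll":0},{"linear":[0,0.02,0],"roll":0},{"linear":[0,0.02,0],"roll":0},{"linear":[0,0.02,0],"roll":0},{"linear":[0,0.02,0],"roll":0},{"linear":[0,0.02,0],"roll":0}]' >/dev/null
python3 g.py .5175 -.009 .042
```

```text
t 17.1667 pos [ 0.5177 -0.0243  0.0409] yang 89.99 go [ 0.006  0.384 -0.027] F [-0.1 -2.2 -1.6] w 0.0002 gf 0.9 q6 -105.8
t 17.8333 pos [ 0.5177 -0.0179  0.0409] yang 89.99 go [ 0.005  0.224 -0.027] F [-0.9 -1.6 -1.2] w 0.0001 gf 0.9 q6 -105.1
```

```bash
for i in 1; do python3 -m jog '[{"linear":[0,0.02,0],"roll":0},{"linear":[0,0.02,0],"roll":0},{"linear":[0,0.02,0],"roll":0},{"linear":[0,0.02,0],"roll":0},{"linear":[0,0.02,0],"roll":0}]' >/dev/null; done
python3 g.py .5175 -.009 .042
python3 -m jog '[{"linear":[0,0.02,0],"roll":0},{"linear":[0,0.02,0],"roll":0},{"linear":[0,0.02,0],"roll":0}]' >/dev/null
python3 g.py .5175 -.009 .042; python3 -c "
from h import *
cv2.imwrite('pics/f.png',cv2.resize(optics.get_image('side')[160:320,230:370,::-1],None,fx=3.5,fy=3.5))"
```

```text
t 18.25 pos [ 0.5177 -0.014   0.0409] yang 89.99 go [ 0.005  0.124 -0.027] F [ 0.  -2.5 -0.7] w 0.0001 gf 0.9 q6 -104.6
t 18.5 pos [ 0.5177 -0.0116  0.0409] yang 89.99 go [ 0.005  0.064 -0.027] F [-0.7 -2.2 -1.7] w 0.0001 gf 0.9 q6 -104.4
```

View pics/f.png

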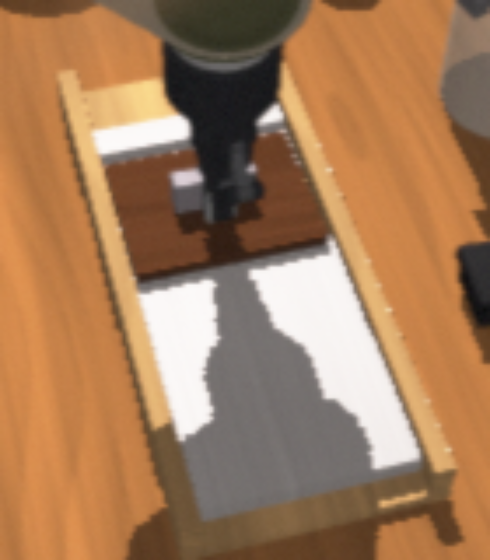

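The cover's front edge (row ~155) is nearly at the far wall and its tail still rests on the deck's edge. I'll go on in short steps.

```bash
python3 -m jog '[{"linear":[0,0.02,0],"roll":0},{"linear":[0,0.02,0],"roll":0},{"linear":[0,0.02,0],"roll":0}]' >/dev/null
python3 g.py .5175 -.009 .042
python3 -m jog '[{"linear":[0,0.02,0],"roll":0},{"linear":[0,0.02,0],"roll":0}]' >/dev/null
python3 g.py .5175 -.009 .042
```

```text
t 18.8 pos [ 0.5177 -0.0092  0.0409] yang 89.99 go [ 0.005  0.004 -0.027] F [-0.5 -2.5 -1.6] w -0.0 gf 1.0 q6 -104.1
t 18.9667 pos [ 0.5177 -0.0075  0.0409] yang 89.99 go [ 0.005 -0.037 -0.027] F [-0.3 -2.3 -1.1] w -0.0 gf 1.0 q6 -103.9
```

```bash
python3 -m jog '[{"linear":[0,0.02,0],"roll":0},{"linear":[0,0.02,0],"roll":0}]' >/dev/null
python3 g.py .5175 -.009 .042
python3 -m jog '[{"linear":[0,0.02,0],"roll":0},{"linear":[0,0.02,0],"roll":0}]' >/dev/null
python3 g.py .5175 -.009 .042
python3 -m jog '[{"linear":[0,0.02,0],"roll":0},{"linear":[0,0.01,0],"roll":0}]' >/dev/null
python3 g.py .5175 -.009 .042
```

```text
t 19.1333 pos [ 0.5177 -0.0059  0.0409] yang 89.99 go [ 0.005 -0.077 -0.027] F [-0.  -2.5 -2.2] w 0.0001 gf 0.9 q6 -103.8
t 19.3 pos [ 0.5177 -0.0044  0.0409] yang 89.99 go [ 0.005 -0.116 -0.027] F [ 0.5 -1.8 -1.6] w 0.0003 gf 0.9 q6 -103.6
t 19.4667 pos [ 0.5177 -0.0031  0.0409] yang 90.0 go [ 0.005 -0.147 -0.027] F [-0.6 -1.3 -0.9] w 0.0004 gf 0.9 q6 -103.5
```

```bash
python3 -m jog '[{"linear":[0,0.02,0],"roll":0},{"linear":[0,0.01,0],"roll":0}]' >/dev/null
python3 g.py .5175 -.009 .042
python3 -m jog '[{"linear":[0,0.02,0],"roll":0},{"linear":[0,0,0],"roll":0}]' >/dev/null
python3 g.py .5175 -.009 .042
python3 - <<'E'
from h import *
b=optics.get_image('side')
# brown profile along station line x=0.46 (left of arm), y from .09 to -.12 at z=.03
for y in np.arange(.09,-.1,-.005):
    u,v=proj("side",(.46,y,.03)); print(round(y,3),b[int(round(v)),int(round(u))].tolist(),end=' ')
E
```

```text
t 19.6333 pos [ 0.5177 -0.002   0.0409] yang 89.99 go [ 0.005 -0.176 -0.027] F [ 0.7 -2.2 -1.8] w 0.0002 gf 0.9 q6 -103.3
t 19.8 pos [ 0.5177 -0.0011  0.041 ] yang 90.0 go [ 0.006 -0.196 -0.025] F [-0.5 -1.9  0.1] w -0.0003 gf 0.8 q6 -103.2
0.09 [252, 249, 248] 0.085 [251, 249, 248] 0.08 [252, 250, 249] 0.075 [208, 183, 170] 0.07 [122, 79, 57] 0.065 [112, 66, 39] 0.06 [111, 67, 40] 0.055 [113, 67, 40] 0.05 [112, 66, 41] 0.045 [115, 67, 42] 0.04 [114, 68, 42] 0.035 [110, 64, 38] 0.03 [110, 65, 42] 0.025 [103, 61, 37] 0.02 [104, 63, 37] 0.015 [115, 69, 43] 0.01 [111, 66, 39] 0.005 [116, 67, 42] -0.0 [113, 67, 41] -0.005 [110, 65, 39] -0.01 [113, 68, 42] -0.015 [113, 66, 41] -0.02 [105, 63, 39] -0.025 [106, 66, 40] -0.03 [112, 67, 41] -0.035 [108, 64, 39] -0.04 [185, 175, 170] -0.045 [251, 248, 247] -0.05 [251, 248, 247] -0.055 [251, 248, 247] -0.06 [251, 248, 247] -0.065 [251, 248, 247] -0.07 [251, 248, 247] -0.075 [251, 248, 247] -0.08 [251, 248, 247] -0.085 [250, 248, 246] -0.09 [250, 248, 247] -0.095 [250, 247, 246]
```

```bash
python3 -m jog '[{"linear":[0,0.02,0],"roll":0},{"linear":[0,0,0],"roll":0}]' >/dev/null
python3 g.py .5175 -.009 .042
python3 -m jog '[{"linear":[0,0.02,0],"roll":0},{"linear":[0,0,0],"roll":0}]' >/dev/null
python3 g.py .5175 -.009 .042
python3 -m jog '[{"linear":[0,0.015,0],"roll":0},{"linear":[0,0,0],"roll":0}]' >/dev/null
python3 g.py .5175 -.009 .042
```

```text
t 20.0167 pos [ 5.178e-01 -4.000e-04  4.100e-02] yang 89.99 go [ 0.007 -0.215 -0.026] F [ 0.6 -2.5 -0.6] w 0.0 gf 1.0 q6 -103.1
t 20.1833 pos [5.178e-01 4.000e-04 4.100e-02] yang 89.99 go [ 0.007 -0.235 -0.025] F [-0.1 -1.9 -0.7] w 0.0002 gf 1.1 q6 -103.1
t 20.35 pos [0.5178 0.0008 0.041 ] yang 90.0 go [ 0.006 -0.246 -0.026] F [ 0.1 -4.3 -0.5] w 0.0001 gf 1.9 q6 -103.0
```

The force is rising (4.3 N), so it is at the far wall. Backing off, rising and checking.

```bash
python3 -m jog '[{"linear":[0,-0.1,0],"roll":0},{"linear":[0,-0.3,0],"roll":0},{"linear":[0,0,0],"roll":0},{"linear":[0,0,-0.5],"roll":0},{"linear":[0,0,-0.8],"roll":0},{"linear":[0,-0.4,-0.8],"roll":0},{"linear":[0,-0.8,-0.5],"roll":0},{"linear":[0,-0.8,0],"roll":0},{"linear":[0,-0.8,0],"roll":0},{"linear":[0,-0.8,0],"roll":0},{"linear":[0,0,0],"roll":0},{"linear":[0,0,0],"roll":0}]' >/dev/null
python3 g.py .5175 -.009 .042
python3 -c "
from h import *
a=optics.get_image('side')[:,:,::-1]; b=optics.get_image('top')[:,:,::-1]
A=cv2.resize(a[165:315,235:365],None,fx=4,fy=4,interpolation=2); B=cv2.resize(b[155:245,225:345],(270,202)); B=np.vstack([B,np.zeros((398,270,3),np.uint8)]); B[210:510]=cv2.resize(a[300:420,240:400],(270,300))
cv2.imwrite('pics/z.png',np.hstack([A,B]))"
```

```text
t 21.35 pos [ 0.5174 -0.1603  0.1447] yang 89.82 go [0.008 3.781 2.569] F [ 0.3 -0.3  0.1] w 0.0003 gf 0.0 q6 -119.6
```

View pics/z.png

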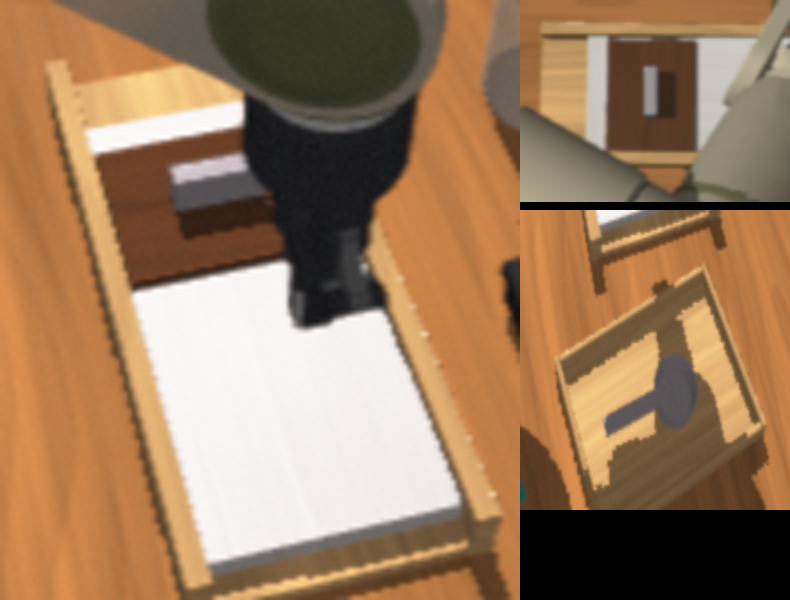

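```bash
python3 - <<'E'
from h import *
def prof(b,y0):
    out=[]
    for y in np.arange(y0+.012,y0-.014,-.001):
        u,v=proj("side",(.475,y,.026)); out.append(int(cv2.getRectSubPix(b,(1,1),(u,v))[0,0].mean()))
    return out
b0=cv2.imread("pics/side0.png"); b1=optics.get_image('side')[:,:,::-1].copy()
print("start",prof(b0,-.184)); print("now",prof(b1,-.043))
def bright(im,n,x0,x1,y0,y1):
    h=cv2.cvtColor(im[y0:y1,x0:x1],cv2.COLOR_BGR2HSV); m=((h[...,1]<50)&(h[...,2]>120)).astype(np.uint8)
    return m
# bar in top view: dark cover front/tail edges along row at x~.5, sub-pixel
t1=optics.get_image('top')[:,:,::-1].copy(); t0=cv2.imread("pics/top0.png")
for n,t in(("t0",t0),("t1",t1)): print(n,t[208,262:360,1].tolist())
# bar lower-left corners, both views
print(np.array(b1[200:225,272:290,1]))
E
```

```text
start [68, 68, 67, 67, 59, 48, 37, 43, 50, 63, 82, 101, 105, 107, 111, 124, 136, 168, 206, 236, 238, 240, 241, 241, 241, 241, 241]
now [47, 44, 58, 72, 90, 131, 173, 216, 228, 238, 245, 246, 246, 246, 246, 246, 246, 246, 246, 247, 247, 247, 246, 246, 246, 246]
t0 [177, 140, 123, 163, 193, 197, 197, 196, 196, 194, 195, 191, 158, 101, 54, 45, 43, 64, 111, 143, 152, 152, 146, 119, 76, 50, 40, 38, 36, 39, 60, 91, 126, 168, 191, 195, 193, 195, 198, 197, 197, 198, 196, 194, 193, 193, 193, 194, 194, 194, 195, 195, 196, 193, 170, 120, 71, 58, 58, 58, 58, 59, 58, 58, 59, 58, 58, 57, 57, 57, 56, 56, 56, 55, 53, 53, 55, 55, 55, 55, 54, 56, 56, 54, 50, 51, 56, 57, 57, 57, 57, 55, 56, 57, 64, 84, 114, 159]
t1 [177, 128, 75, 58, 58, 58, 58, 58, 59, 59, 58, 58, 58, 59, 59, 59, 58, 58, 57, 56, 54, 55, 56, 56, 56, 55, 56, 57, 57, 55, 56, 56, 57, 59, 59, 58, 58, 57, 56, 58, 72, 110, 165, 193, 197, 197, 197, 197, 197, 197, 189, 168, 145, 136, 136, 137, 138, 138, 138, 137, 137, 136, 136, 135, 134, 132, 132, 130, 130, 128, 128, 126, 126, 124, 123, 121, 120, 119, 118, 116, 115, 114, 113, 112, 110, 108, 10
[... 1224 characters left out ...]
 80  78  79  80  77  73]
 [ 60  59  59  60  60  59  67  76  79  76  78  76  73  65  57  46  40  37]
 [ 64  60  63  64  65  63  60  60  64  57  50  43  37  34  32  35  31  32]
 [ 65  62  65  65  63  64  57  39  39  33  31  31  30  33  33  33  33  30]
 [ 66  64  63  65  64  65  63  55  33  30  29  27  32  30  31  31  32  31]
 [ 64  66  64  63  65  65  64  53  35  30  33  30  31  32  30  32  30  31]
 [ 67  64  65  65  67  66  65  58  35  30  32  30  31  32  35  30  29  29]
 [ 67  67  64  69  65  66  65  56  37  31  32  29  30  29  33  32  32  37]
 [ 66  65  67  65  63  62  64  61  51  33  29  34  37  34  36  36  48  62]
 [ 63  63  64  63  64  66  65  63  55  40  37  48  60  60  61  63  62  62]]
```

The cover fills the recess. In the final picture its tail edge runs clean along the deck at (200,280), and the shadow strip seen at the start is gone. In the top view it spans cols 263-303, from the far wall to the near one. The scoop is still upright in the tray at (672,392), and the arm is clear of everything.

```bash
python3 -c "
from rig import env
print(env.close_job())"
```

```text
the job is handed in; nothing more can be done
None
```

The job is handed in, with no verdict returned: the camera checks show the scoop upright in the wooden tray and the cover dropped into the recess and let go; I did not measure the cover's height.

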